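# Open the needle-file case by the catch hidden in its front rail

## Task

Open the shut wooden file case: starting at either end of its front rail, feel along the top of the rail with a fingertip until you find the finger notch, and press the thumb pad inside it so that the lid springs ajar. Then push the lid back with the finger until it rests fully open by itself. Do all of it by touch and push, pick nothing up, and leave the tools in the case and on the bench where they lie.

Things in the scene. Friction and masses are not known exactly. Their poses are not given: they have to be found in the camera images.
- case: Shut shallow box of pale wood, 162 mm deep (x), 200 mm wide (y), 55 mm high over the lid, fixed to the worktop. Origin: centre of its underside; z up, x from the front rail (x = -84 mm) to the hinged back (+78 mm), y to the left seen from the front. Behind the rail lies the lid, top at z = 55 mm, front edge at x = -49 mm.
- rail_top (a point): Middle of the front rail's top, at case (-67, 0, 46) mm. The rail (same wood) runs along the whole front, x = -84 to -50 mm. Its top is level within 0.5 mm but for one finger notch, not reported, centred anywhere within 48 mm left or right of this point: 48 mm long (y), 30 mm wide (x) from the front face, open to front and above; its floor is the thumb pad, 10 mm below the rail's top.
- rail_left: Left fixed end piece of the front rail (same wood), 34 x 28 x 46 mm, from case y = +72 to +100 mm; never holds the notch. Origin: centre of its underside, case (-67, +86, 0) mm; axes as the case.
- rail_right: Right fixed end piece of the front rail, 34 x 28 x 46 mm, case y = -100 to -72 mm; never holds the notch. Origin: centre of its underside, case (-67, -86, 0) mm; axes as the case.
- catch (a joint): How far the thumb pad in the notch is pressed straight down: 0 up, 0.006 m fully down (about 2 N to start, 5 N fully down; it springs back up). Beyond about 3 mm the bolt lets go of the lid.
- lid_hinge (a point): Middle of the lid's hinge line, at case (+74, 0, 46) mm; the line runs along the case's y. The lid is a panel 9 mm thick reaching 123 mm forward of it when shut and standing about 120 mm above it when upright.
- lid (a joint): Lid angle: 0 shut (to 0.015 while bolted), 1.85 rad open on its stop, leaning back past upright. Unbolted, spring lifters raise it within a second to about 1.0 rad (front edge then at case x = +8 mm, 150 mm above the worktop), where it stays; a push of 1 to 3 N to case +x on its front edge, then its underside, swings it on. Past 1.6 it sinks slowly onto its stop by itself. Damped hinge.
- file_a: needle file, 14x168x13 mm, lying loose inside the case, seen only when the lid is open; origin at the centre of its underside. To be left as it lies.
- file_b: needle file, 14x168x13 mm, lying loose inside the case, seen only when the lid is open; origin at the centre of its underside. To be left as it lies.
- scribe: steel scriber, 7x132x7 mm, lying loose inside the case, seen only when the lid is open; origin at the centre of its underside. To be left as it lies.
- screwdriver: screwdriver with yellow handle, 14x154x14 mm, lying in front of and to the right of the case; loose; origin at the centre of its underside. Bystander, to be left alone.
- flux_tin: round tin with a red lid, 56 mm across, 22 mm high, standing behind and to the right of the case; loose; origin at the centre of its underside. Bystander, to be left alone.
- side_cutters: side cutters with black handles, 45x124x13 mm, lying behind the case; loose; origin at the centre of its underside. Bystander, to be left alone.
Mind the look-alikes: they are no part of the job. What is shaped like the part that bears catch but pink or yellow is not meant.

How it is judged:
By the outcome, as a careful person would: the job done as asked, in the order asked, and still so for the second after the job is handed in, with the robot touching nothing.
It also fails if it takes over 67 s, if anything falls off the work surface, if the arm or the gripper's body presses on something with over 40 N, if the wrist force passes 120 N, or if a joint passes its speed limit or range.

## Robot

A 7-joint arm with a two-finger parallel gripper is mounted at the origin on a cart in front of the work surface, level with it; the furniture and walls round the work are solid. World frame = base frame: x ahead of the robot, y to its left, z up, the work surface at z = 0. Lengths are in mm, angles in rad, forces in N, time in s.
With the tool pointing down it reaches from about 400 to 875 mm from the base axis. Payload 4.4 kg.
Tool frame: the origin (TCP) lies at the very end of the fingers, on their centre line; the grasp point (between the pads) lies 19 mm behind it; z points along the fingers, y is the line along which they close (so a half turn about z gives the same grasp; the last joint's range is limited). The gripper opens to 85 mm and grips with 20 to 120 N. Pads are 22 mm wide; open, the fingers measure 114 mm over their backs; the gripper's body (76 mm by 85 mm) begins 54 mm behind the grasp point. The pads swing forward as they close: fully open they stand 13 mm farther back than shut.
Start: joints at [-0.066, 0.628, 0.038, 1.517, -0.027, 0.996, -0.02], TCP at [650.014, 0.027, 231.313] pointing down, gripper open.
Joint ranges: [-3.06, 3.06], [-0.37, 2.12], [-1.25, 1.32], [0.18, 2.47], [-1.1, 4.24], [0.23, 1.98], [-2.94, 2.94]. Speed limits (rad/s): [2.57, 2.57, 3.14, 3.14, 3.14, 3.14, 3.14].

## Interface

Orientations are given as [roll, pitch, yaw] about the fixed x, y, z axes, in that order (R = Rz(yaw) Ry(pitch) Rx(roll)).
In Python, from cell import monitor, viewer, workorder gives the robot as it stands.
- The arm moves only by the tool arm_command, never from a script. Its argument "series" is one flat list of numbers, 5 for each row, row after row: the opening in per cent of the stroke, from 0 (shut) to 100 (fully open), then the shift along the tool's x, y, z in cm, then the turn about the tool's z in degrees. In form: [claw, x, y, z, roll, claw, x, y, z, roll, ...]. A call has exactly 5 rows; each row is the pose to reach, as a shift and turn from the pose commanded when the call began, along the tool's axes at that moment; what a row does not reach only later rows make up. A row lasts 1/12 s, in which the tool goes at most 41.7 mm and 7.16 degrees, less where a joint would pass 70% of its speed; a pose out of reach is approached as far as the arm can. A call with a gripper value outside its range is refused whole. The fingers move at their own pace and stop on an object; the grip force is fixed at half the most. Time passes only in rows, so rows that repeat a pose let the fingers close, or fill a call up. It gives the time, the measured TCP pose, the force, the opening and the grip force at its end, in the units of the state.
- monitor.read_state(): the state, without advancing time (a new reading comes with each control period).
- viewer.get_image(name): name is "scene" or "side" or "wrist"; returns (picture, depth): 480x640x3 uint8, red, green, blue; 480x640 float32, mm along the optical axis (not along the pixel's ray), 0 where there is no reading.
- viewer.camera_model(name): a dict with "mtx" (3x3 intrinsics, pixels), "dist_coeffs" ([k1, k2, p1, p2, k3] as OpenCV has them; the pictures are not rectified), "R" (3x3) and "t" (3): a world point X has camera coordinates R X + t. Camera axes: x right, y down, z forward; pixel columns grow to the right and rows downward; lengths in mm; the calibration is good to about 2 mm. A picture is of the moment at which its call begins: read the wrist's pose just before it. camera_model takes no time and is no camera call; for the wrist camera it gives the pose at the moment of the call.
- workorder.finish_job(): hands the job in; it is judged then, once.
The state is a dict: "clock": time; "qpos": joint angles; "qd": joint speeds; "tau": joint torques, N m; "eef_pos": TCP position; "tool_rot": TCP orientation; "force": force on the tool from outside, world axes, zero at the start; "torque": the same for the moment, N m; "width": finger opening in mm; "gripper_force": force on a finger pad.
Only numpy, scipy, OpenCV 4.12 (cv2) and the standard library are available. Lean on these libraries where they do the work, as an engineer would, in place of code of your own. Each camera call takes 0.05 s, during which the arm holds its last target. There are 200 camera calls.

## Working session

There is one attempt and no reset: what is moved stays moved. The work goes in short steps, Python scripts to look and compute and a tool call to move; the robot and the scene stay as the last step left them, time stands still between calls to the robot, and variables do not carry over. Pictures are saved under pics/ and viewed, at most 10 in all, crops included, and the job is handed in when it is done.

Besides the shell and the picture viewer there is one more tool, called after ">>>" in YAML: its name, and indented under it one key for each argument. arm_command: Moves the arm, as the interface text tells. Its arguments: {"type":"object","properties":{"series":{"type":"array","items":{"type":"number"}}},"required":["series"]}

```bash
mkdir -p pics; ls
python3 - <<'E'
from cell import monitor, viewer
import cv2, numpy as np
s=monitor.read_state(); print(s)
for n in("scene","side"):
    im,d=viewer.get_image(n); cv2.imwrite(f"pics/{n}0.png",im[:,:,::-1]); np.save(f"{n}0.npy",d)
    m=viewer.camera_model(n); print(n,{k:np.round(v,3).tolist() for k,v in m.items()})
E
```

```text
pics
{'clock': 0.0, 'qpos': array([-0.06582121,  0.62932845,  0.03840118,  1.5183454 , -0.02698197,
        0.99631007, -0.01994274]), 'qd': array([ 6.12808483e-04,  2.27353874e-03, -1.72838503e-03,  3.82427344e-04,
       -8.06044885e-04,  1.06053590e-03,  7.38406205e-05]), 'tau': array([-1.11932164e-03, -5.63405585e+01,  1.22606792e+00, -1.93450052e+01,
        1.09587883e-02,  1.05136272e-02, -8.84369996e-06]), 'eef_pos': array([6.49384546e+02, 6.19495908e-02, 2.30407034e+02]), 'tool_rot': array([-3.13971823e+00,  1.45043595e-05,  1.57091813e+00]), 'force': array([ 0.19896045, -0.04777917,  0.31497917]), 'torque': array([-0.0119684 ,  0.00338781,  0.03045941]), 'gripper_force': 0.0, 'width': 85.37516406220423}
scene {'mtx': [[596.111, 0.0, 324.962], [0.0, 596.111, 242.56], [0.0, 0.0, 1.0]], 'dist_coeffs': [-0.067, 0.0, 0.0, 0.0, 0.0], 'R': [[-0.622, -0.783, -0.014], [-0.463, 0.382, -0.8], [0.632, -0.491, -0.6]], 't': [412.1, 259.82, 673.233]}
side {'mtx': [[516.636, 0.0, 317.643], [0.0, 516.636, 242.319], [0.0, 0.0, 1.0]], 'dist_coeffs': [-0.084, 0.0, 0.0, 0.0, 0.0], 'R': [[-0.968, -0.25, 0.017], [-0.171, 0.611, -0.773], [0.183, -0.751, -0.634]], 't': [527.636, 77.356, 972.364]}
```

View pics/scene0.png

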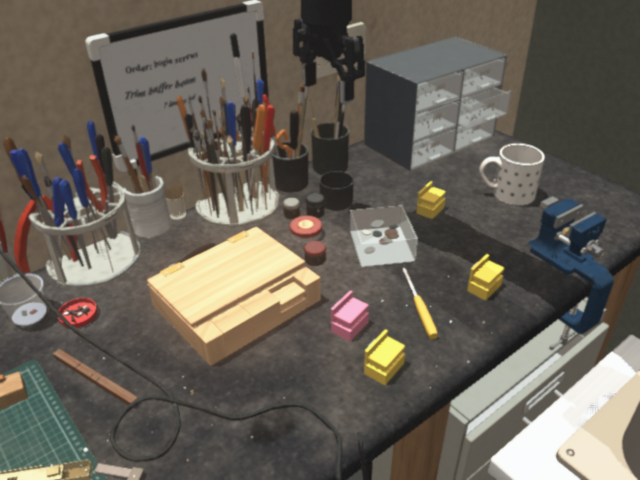

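View pics/side0.png

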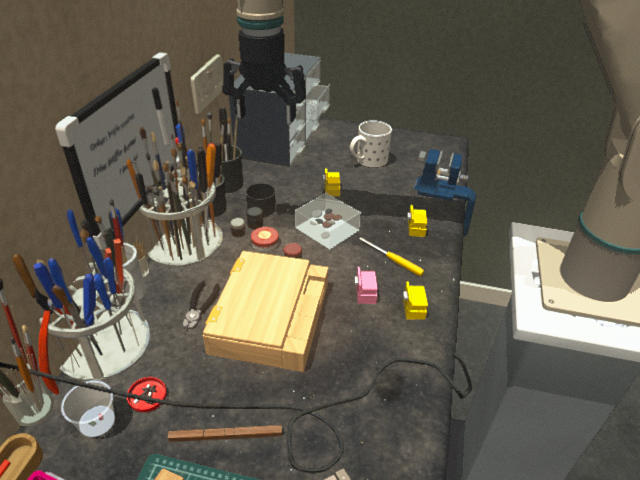

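Scene view: the case spans (150,285)-(320,290), its rail runs from (210,350) to (318,290), and there is a possible notch near (290,297). Side view: the rail is at (290,355)-(322,268). The pink block (350,315) and the yellow blocks (385,357), (487,278) and (432,200) are the look-alikes. The target is the pale wood case.

```bash
cat > h.py <<'E'
import cv2, numpy as np
from cell import monitor, viewer
def world(n,d,mask,m=None):
    m=m or viewer.camera_model(n)
    v,u=np.nonzero(mask&(d>0)); p=cv2.undistortPoints(np.float64(np.c_[u,v])[:,None],m["mtx"],m["dist_coeffs"])[:,0]
    z=d[v,u][:,None]; return (np.c_[p*z,z]-m["t"])@m["R"], np.c_[u,v]
E
python3 - <<'E'
from h import *
for n,box in(("side",(195,245,340,375)),("scene",(140,225,330,360))):
    im=cv2.imread(f"pics/{n}0.png"); d=np.load(f"{n}0.npy")
    hsv=cv2.cvtColor(im,cv2.COLOR_BGR2HSV); mk=np.zeros(d.shape,bool)
    a,b,c,e=box; mk[b:e,a:c]=True
    mk&=(hsv[...,0]>8)&(hsv[...,0]<28)&(hsv[...,1]>60)&(hsv[...,2]>110)
    P,uv=world(n,d,mk)
    print(n,len(P),np.histogram(P[:,2],bins=np.arange(-5,75,4)))
    t=P[(P[:,2]>40)&(P[:,2]<64)]
    r=cv2.minAreaRect(np.float32(t[:,:2])); print(r, cv2.boxPoints(r).round(1).tolist())
    big=cv2.resize(im[b:e,a:c],None,fx=3.5,fy=3.5,interpolation=cv2.INTER_CUBIC)
    cv2.imwrite(f"pics/{n}crop.png",big)
    np.save(n+"P.npy",P)
E
```

```text
side 10621 (array([   7,  338,  187,  185,  200,  198,  225,  181,  200,  217,  441,
        238,  991,  956,  371, 5429,  257,    0,    0]), array([-5, -1,  3,  7, 11, 15, 19, 23, 27, 31, 35, 39, 43, 47, 51, 55, 59,
       63, 67, 71]))
((609.11865234375, 242.0736846923828), (247.90589904785156, 215.8823699951172), 2.7508158683776855) [[480.1000061035156, 343.8999938964844], [490.5, 128.3000030517578], [738.0999755859375, 140.1999969482422], [727.7000122070312, 355.79998779296875]]
scene 13995 (array([  24,  336,  320,  329,  326,  324,  428,  310,  287,  392,  669,
        391, 2011,  514, 1231, 6080,   23,    0,    0]), array([-5, -1,  3,  7, 11, 15, 19, 23, 27, 31, 35, 39, 43, 47, 51, 55, 59,
       63, 67, 71]))
((565.579833984375, 249.33731079101562), (164.2194366455078, 202.1641387939453), 2.989778518676758) [[478.29998779296875, 346.0], [488.8999938964844, 144.10000610351562], [652.7999877929688, 152.6999969482422], [642.2999877929688, 354.6000061035156]]
```

View pics/scenecrop.png

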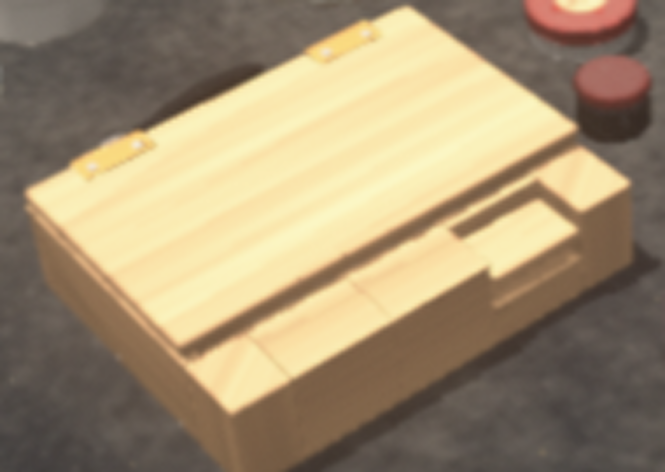

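The crop shows the notch at about (520,235), close to the right end piece, with its back wall at (540,185). The middle and left end of the rail are plain. That makes the pale wood case with its own pad the right target. I'll start feeling from the right end piece with the gripper shut.

>>> arm_command:
  series: [0, 3.2, -3.1, 0, -3, 0, 6.3, -6.2, 0, -3, 0, 9.4, -9.3, 0, -3, 0, 12.6, -12.4, 0, -3, 0, 15.8, -15.5, 0, -3]

```text
clock: 0.52
eef_pos: [502.2, 149.6, 231.0]
tool_rot: [-3.141, 0.0, 1.623]
force: [-0.2, 0.6, 0.3]
width: 25.5
gripper_force: 0.0
```

>>> arm_command:
  series: [0, 0, 0, 4, 0, 0, 0, 0, 8, 0, 0, 0, 0, 12, 0, 0, 0, 0, 15, 0, 0, 0, 0, 15, 0]

```text
clock: 0.93
eef_pos: [499.6, 147.5, 76.0]
tool_rot: [-3.131, 0.003, 1.624]
force: [0.0, 0.6, 0.3]
width: 0.1
gripper_force: 0.0
```

Run:
```python
from h import *
s=monitor.read_state(); print({k:np.round(s[k],2).tolist() for k in("clock","eef_pos","tool_rot","force","width")})
a=viewer.get_image("scene")[0][150:400,130:400]; b=viewer.get_image("side")[0][150:400,180:450]
cv2.imwrite("pics/near.png",cv2.resize(np.hstack([a,b])[:,:,::-1],None,fx=1.48,fy=1.48,interpolation=cv2.INTER_CUBIC))
```

```text
{'clock': 0.93, 'eef_pos': [499.58, 147.48, 76.0], 'tool_rot': [-3.13, 0.0, 1.62], 'force': [0.01, 0.57, 0.29], 'width': 0.1}
```

View pics/near.png

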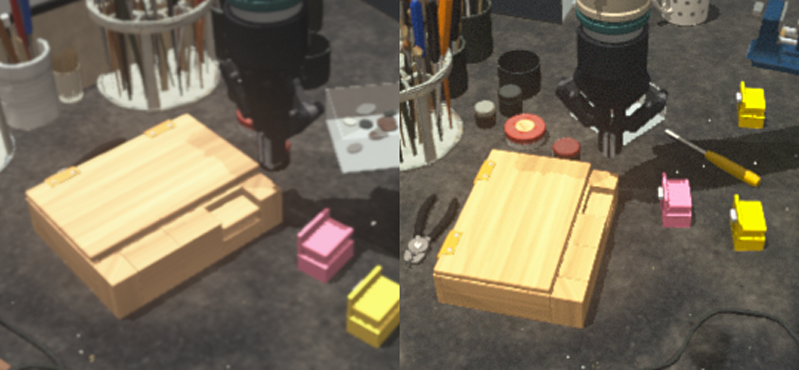

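The tip hangs just above the right end of the rail. Left panel: tip at (272,165), rail corner at (280,190). Right panel: tip at (612,150). Next I shift 1 cm left and lower until it touches.

>>> arm_command:
  series: [0, 1.0, -0.4, 0, 0, 0, 1.0, -0.4, 0.8, 0, 0, 1.0, -0.4, 1.6, 0, 0, 1.0, -0.4, 2.1, 0, 0, 1.0, -0.4, 2.1, 0]

```text
clock: 1.45
eef_pos: [499.2, 158.3, 59.8]
tool_rot: [-3.141, 0.0, 1.623]
force: [-0.7, -0.7, 0.8]
width: -0.2
gripper_force: 0.0
```

>>> arm_command:
  series: [0, 0, 0, 0.1, 0, 0, 0, 0, 0.2, 0, 0, 0, 0, 0.3, 0, 0, 0, 0, 0.4, 0, 0, 0, 0, 0.4, 0]

```text
clock: 1.87
eef_pos: [499.6, 158.4, 56.2]
tool_rot: [-3.142, 0.0, 1.623]
force: [1.0, 0.4, -0.5]
width: 0.0
gripper_force: 0.0
```

>>> arm_command:
  series: [0, 0, -0.4, 0.2, 0, 0, 0, -0.4, 0.4, 0, 0, 0, -0.4, 0.6, 0, 0, 0, -0.4, 0.7, 0, 0, 0, -0.4, 0.7, 0]

```text
clock: 2.28
eef_pos: [495.5, 158.2, 49.0]
tool_rot: [-3.141, 0.0, 1.623]
force: [-0.9, 0.2, -0.4]
width: -0.2
gripper_force: 0.0
```

>>> arm_command:
  series: [0, 0, 0, 0.05, 0, 0, 0, 0, 0.1, 0, 0, 0, 0, 0.15, 0, 0, 0, 0, 0.2, 0, 0, 0, 0, 0.2, 0]

```text
clock: 2.7
eef_pos: [495.6, 158.3, 47.3]
tool_rot: [-3.142, -0.0, 1.623]
force: [1.2, -0.0, -0.1]
width: -0.2
gripper_force: 0.0
```

>>> arm_command:
  series: [0, 0, 0, 0.05, 0, 0, 0, 0, 0.1, 0, 0, 0, 0, 0.15, 0, 0, 0, 0, 0.15, 0, 0, 0, 0, 0.15, 0]

```text
clock: 3.12
eef_pos: [495.6, 158.3, 46.1]
tool_rot: [3.141, -0.0, 1.623]
force: [-1.0, -0.9, 4.5]
width: 0.2
gripper_force: 2.3
```

Contact with the end piece: 4.5 N at z = 46.1. Now I slide left along the rail.

>>> arm_command:
  series: [0, 0.2, 0, 0, 0, 0, 0.4, 0, 0, 0, 0, 0.6, 0, 0, 0, 0, 0.8, 0, 0, 0, 0, 1.0, 0, 0, 0]

```text
clock: 3.53
eef_pos: [495.5, 166.7, 46.1]
tool_rot: [3.141, 0.002, 1.622]
force: [-0.5, -4.0, 5.2]
width: 0.0
gripper_force: 2.6
```

>>> arm_command:
  series: [0, 0.2, 0, 0, 0, 0, 0.4, 0, 0, 0, 0, 0.6, 0, 0, 0, 0, 0.8, 0, 0, 0, 0, 1.0, 0, 0, 0]

```text
clock: 3.95
eef_pos: [494.9, 177.3, 46.0]
tool_rot: [3.141, 0.001, 1.622]
force: [0.0, -3.8, 5.1]
width: -0.1
gripper_force: 2.2
```

>>> arm_command:
  series: [0, 0.2, 0, 0, 0, 0, 0.4, 0, 0, 0, 0, 0.6, 0, 0, 0, 0, 0.8, 0, 0, 0, 0, 1.0, 0, 0, 0]

```text
clock: 4.37
eef_pos: [493.7, 189.0, 45.6]
tool_rot: [-3.141, -0.001, 1.624]
force: [-0.5, -0.0, 0.2]
width: 0.1
gripper_force: 0.0
```

The support vanished near y = 185, so the notch begins here. I'll move to its middle and feel down for the pad.

>>> arm_command:
  series: [0, 0.2, 0, 0, 0, 0, 0.4, 0, 0, 0, 0, 0.6, 0, 0, 0, 0, 0.8, 0, 0, 0, 0, 0.8, 0, 0, 0]

```text
clock: 4.78
eef_pos: [493.5, 196.9, 45.8]
tool_rot: [3.141, -0.0, 1.624]
force: [-1.1, -0.2, 0.2]
width: -0.0
gripper_force: 0.0
```

>>> arm_command:
  series: [0, 0, 0, 0.2, 0, 0, 0, 0, 0.4, 0, 0, 0, 0, 0.6, 0, 0, 0, 0, 0.8, 0, 0, 0, 0, 0.8, 0]

```text
clock: 5.2
eef_pos: [493.3, 196.0, 37.3]
tool_rot: [-3.141, 0.0, 1.623]
force: [-0.5, -0.8, 0.3]
width: 0.0
gripper_force: 0.0
```

>>> arm_command:
  series: [0, 0, 0, 0.15, 0, 0, 0, 0, 0.3, 0, 0, 0, 0, 0.45, 0, 0, 0, 0, 0.55, 0, 0, 0, 0, 0.55, 0]

```text
clock: 5.62
eef_pos: [493.5, 196.2, 32.4]
tool_rot: [-3.142, 0.0, 1.623]
force: [-2.1, 0.2, 6.4]
width: 0.4
gripper_force: 1.8
```

>>> arm_command:
  series: [0, 0, 0, 0.1, 0, 0, 0, 0, 0.15, 0, 0, 0, 0, 0.15, 0, 0, 0, 0, 0.15, 0, 0, 0, 0, 0.15, 0]

```text
clock: 6.03
eef_pos: [493.0, 196.2, 31.2]
tool_rot: [-3.141, 0.0, 1.623]
force: [-2.2, -1.5, 7.9]
width: -0.2
gripper_force: 2.1
```

Run:
```python
from h import *
im,d=viewer.get_image("side")
cv2.imwrite("pics/press.png",cv2.resize(im[150:400,180:450,::-1],None,fx=2,fy=2,interpolation=cv2.INTER_CUBIC))
```

```text
(no output)
```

View pics/press.png

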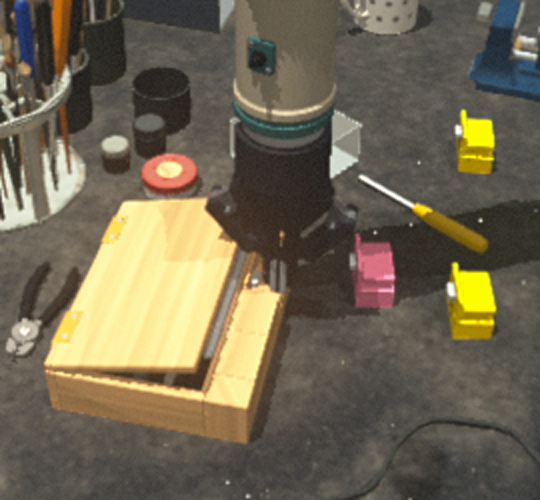

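The lid has sprung free. Its front edge is raised near (215,330), and the tip is in the notch at (277,275). I back off up and forward, clear of the pink block at (373,275).

>>> arm_command:
  series: [0, 0, -0.5, -1.2, 0, 0, 0, -1.5, -3, 0, 0, 0, -3, -6, 0, 0, 0, -5, -9, 0, 0, 0, -5, -12, 0]

```text
clock: 6.5
eef_pos: [438.6, 192.9, 151.1]
tool_rot: [-3.135, 0.002, 1.625]
force: [-0.7, 0.2, 0.3]
width: 0.2
gripper_force: 0.0
```

>>> arm_command:
  series: [0, 0, 0, 0, 0, 0, 0, 0, 0, 0, 0, 0, 0, 0, 0, 0, 0, 0, 0, 0, 0, 0, 0, 0, 0]

```text
clock: 6.92
eef_pos: [443.2, 193.2, 149.6]
tool_rot: [-3.14, 0.001, 1.623]
force: [-1.0, 0.9, -1.0]
width: 0.1
gripper_force: 0.0
```

Run:
```python
from h import *
s=monitor.read_state(); print(s["eef_pos"],s["force"],s["clock"])
a=viewer.get_image("scene")[0][150:400,130:400]; b=viewer.get_image("side")[0][150:400,180:450]
cv2.imwrite("pics/ajar.png",cv2.resize(np.hstack([a,b])[:,:,::-1],None,fx=1.48,fy=1.48,interpolation=cv2.INTER_CUBIC))
```

```text
[443.1600632  193.22630019 149.64530265] [-0.96525788  0.87752512 -0.98860038] 6.9167
```

View pics/ajar.png

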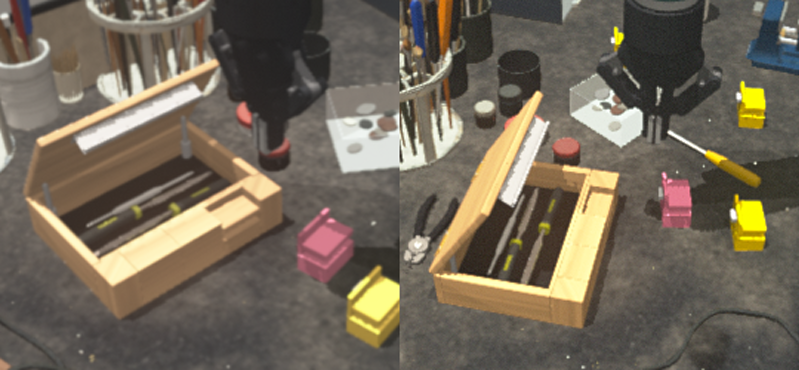

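The lid stands at about 1 rad and the tools inside are undisturbed. I'll go to the case's midline with the tip at z≈118 and then push back.

>>> arm_command:
  series: [0, 2.5, 2, 1.5, 0, 0, 5, 4, 3.2, 0, 0, 5, 7, 3.2, 0, 0, 5, 9.5, 3.2, 0, 0, 5, 9.5, 3.2, 0]

```text
clock: 7.43
eef_pos: [541.4, 248.4, 117.9]
tool_rot: [3.137, -0.0, 1.621]
force: [0.7, -0.1, 0.3]
width: -0.4
gripper_force: 0.0
```

>>> arm_command:
  series: [0, 0, 0.5, 0, 0, 0, 0, 1, 0, 0, 0, 0, 1.5, 0, 0, 0, 0, 2, 0, 0, 0, 0, 2.5, 0, 0]

```text
clock: 7.85
eef_pos: [560.1, 249.9, 118.9]
tool_rot: [-3.14, 0.0, 1.624]
force: [-1.6, -0.5, 1.5]
width: 0.3
gripper_force: 1.1
```

>>> arm_command:
  series: [0, 0, 0.4, 0, 0, 0, 0, 0.8, 0, 0, 0, 0, 1.2, 0, 0, 0, 0, 1.6, 0, 0, 0, 0, 2, 0, 0]

```text
clock: 8.27
eef_pos: [580.1, 251.0, 120.7]
tool_rot: [-3.14, -0.0, 1.623]
force: [-11.6, -2.9, 28.0]
width: 0.2
gripper_force: 14.9
```

28 N upward means the gripper's flared knuckles are catching the lid edge. I back off, turn the tool a quarter turn and push higher.

>>> arm_command:
  series: [0, 0, -1, 0, 0, 0, 0, -2.5, 0, 0, 0, 0, -4.5, 0, 0, 0, 0, -6.5, 0, 0, 0, 0, -7, -2, 0]

```text
clock: 8.68
eef_pos: [505.7, 246.0, 135.9]
tool_rot: [-3.133, 0.003, 1.625]
force: [-1.0, -0.8, 0.2]
width: 0.1
gripper_force: 0.0
```

>>> arm_command:
  series: [0, 0, 0, 0, 7, 0, 0, 0, 0, 14, 0, 0, 0, 0, 21, 0, 0, 0, 0, 28, 0, 0, 0, 0, 35, 0]

```text
invalid input at $.series: expected a multiple of 5 numbers
```

>>> arm_command:
  series: [0, 0, 0, 0, 7, 0, 0, 0, 0, 14, 0, 0, 0, 0, 21, 0, 0, 0, 0, 28, 0, 0, 0, 0, 35, 0]

```text
invalid input at $.series: expected a multiple of 5 numbers
```

>>> arm_command:
  series: [0, 0, 0, 0, 7, 0, 0, 0, 0, 14, 0, 0, 0, 0, 20, 0, 0, 0, 0, 20, 0, 0, 0, 0, 20, 0]

```text
invalid input at $.series: expected a multiple of 5 numbers
```

Run:
```python
from h import *
s=monitor.read_state(); print(s["eef_pos"],s["tool_rot"],s["force"],s["clock"])
a=viewer.get_image("scene")[0][130:380,130:400]; b=viewer.get_image("side")[0][150:400,180:450]
cv2.imwrite("pics/turn.png",cv2.resize(np.hstack([a,b])[:,:,::-1],None,fx=1.48,fy=1.48,interpolation=cv2.INTER_CUBIC))
```

```text
[505.73999852 246.01192569 135.88481771] [-3.13283418  0.0032046   1.62460046] [-1.04828226 -0.8287843   0.21552686] 8.6833
```

View pics/turn.png

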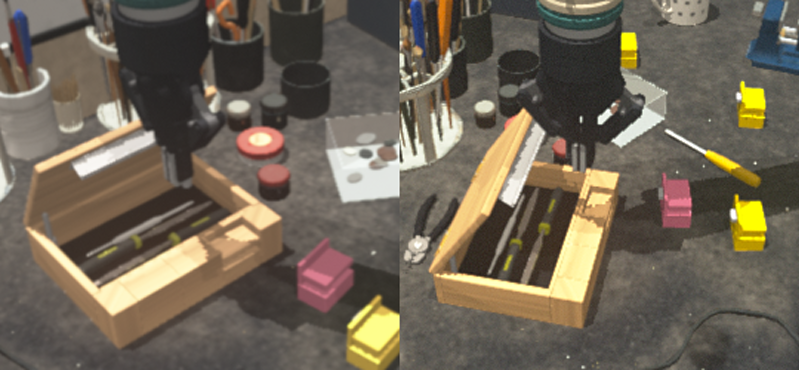

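The lid is still at about 1 rad. The knuckles flare widely along the closing axis (right panel, (545,95)-(640,115)), so I turn 90° (last call was refused for an extra number).

>>> arm_command:
  series: [0, 0, 0, 0, 7, 0, 0, 0, 0, 14, 0, 0, 0, 0, 21, 0, 0, 0, 0, 28, 0, 0, 0, 0, 35]

```text
clock: 9.2
eef_pos: [512.5, 247.2, 138.7]
tool_rot: [3.14, -0.001, 1.006]
force: [0.1, 1.1, -1.3]
width: 0.0
gripper_force: 0.0
```

>>> arm_command:
  series: [0, 0, 0, 0, 7, 0, 0, 0, 0, 14, 0, 0, 0, 0, 21, 0, 0, 0, 0, 28, 0, 0, 0, 0, 35]

```text
clock: 9.62
eef_pos: [512.4, 247.2, 138.6]
tool_rot: [3.141, -0.002, 0.395]
force: [0.3, 0.2, 0.6]
width: -0.4
gripper_force: 0.0
```

>>> arm_command:
  series: [0, 0, 0, 0, 7, 0, 0, 0, 0, 14, 0, 0, 0, 0, 20, 0, 0, 0, 0, 20, 0, 0, 0, 0, 20]

```text
clock: 10.03
eef_pos: [511.8, 247.2, 138.5]
tool_rot: [3.141, -0.001, 0.056]
force: [-0.2, -0.0, 0.7]
width: -0.1
gripper_force: 0.0
```

>>> arm_command:
  series: [0, 1, 0, 0.4, 0, 0, 2, 0, 0.8, 0, 0, 3, 0, 0.8, 0, 0, 4, 0, 0.8, 0, 0, 5, 0, 0.8, 0]

```text
clock: 10.45
eef_pos: [561.2, 249.5, 130.2]
tool_rot: [3.142, 0.002, 0.053]
force: [-2.9, -0.0, 1.7]
width: 0.1
gripper_force: 1.5
```

>>> arm_command:
  series: [0, 0.4, 0, 0, 0, 0, 0.8, 0, 0, 0, 0, 1.2, 0, 0, 0, 0, 1.6, 0, 0, 0, 0, 2, 0, 0, 0]

```text
clock: 10.87
eef_pos: [581.2, 250.9, 130.8]
tool_rot: [-3.141, -0.0, 0.053]
force: [-0.2, -0.3, 1.4]
width: -0.1
gripper_force: 0.4
```

Forces are light now, so I carry on.

>>> arm_command:
  series: [0, 0.4, 0, 0, 0, 0, 0.8, 0, 0, 0, 0, 1.2, 0, 0, 0, 0, 1.6, 0, 0, 0, 0, 2, 0, 0, 0]

```text
clock: 11.28
eef_pos: [601.3, 251.9, 130.9]
tool_rot: [-3.142, -0.0, 0.052]
force: [0.1, -0.1, -0.0]
width: -0.1
gripper_force: 0.2
```

>>> arm_command:
  series: [0, 0.4, 0, 0, 0, 0, 0.8, 0, 0, 0, 0, 1.2, 0, 0, 0, 0, 1.6, 0, 0, 0, 0, 2, 0, 0, 0]

```text
clock: 11.7
eef_pos: [621.3, 253.0, 130.8]
tool_rot: [-3.142, -0.0, 0.052]
force: [-0.1, -0.1, -0.4]
width: 0.4
gripper_force: 0.0
```

>>> arm_command:
  series: [0, 0.4, 0, 0, 0, 0, 0.8, 0, 0, 0, 0, 1.2, 0, 0, 0, 0, 1.6, 0, 0, 0, 0, 2, 0, 0, 0]

```text
clock: 12.12
eef_pos: [641.1, 254.0, 130.8]
tool_rot: [-3.142, 0.0, 0.052]
force: [0.9, -0.0, 0.5]
width: -0.1
gripper_force: 0.0
```

Run:
```python
from h import *
a=viewer.get_image("scene")[0][100:350,130:400]; b=viewer.get_image("side")[0][130:380,180:450]
cv2.imwrite("pics/push.png",cv2.resize(np.hstack([a,b])[:,:,::-1],None,fx=1.48,fy=1.48,interpolation=cv2.INTER_CUBIC))
```

```text
(no output)
```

View pics/push.png

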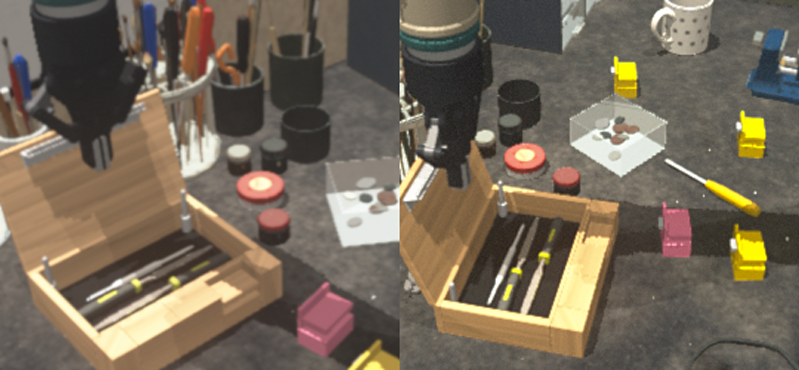

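The lid now leans back past upright (right panel, top edge near (440,150)), with the tip in front of it at (455,180). I nudge it a bit more, withdraw and check.

>>> arm_command:
  series: [0, 0.4, 0, 0, 0, 0, 0.8, 0, 0, 0, 0, 1.2, 0, 0, 0, 0, 1.2, 0, 0, 0, 0, 1.2, 0, 0, 0]

```text
clock: 12.63
eef_pos: [645.6, 254.4, 130.3]
tool_rot: [-3.142, 0.016, 0.053]
force: [-17.6, -2.5, 11.9]
width: 0.1
gripper_force: 8.8
```

>>> arm_command:
  series: [0, -2, 0, 0, 0, 0, -5, 0, -1, 0, 0, -8, 0, -3, 0, 0, -11, 0, -5, 0, 0, -14, 0, -7, 0]

```text
clock: 13.05
eef_pos: [511.6, 247.0, 201.3]
tool_rot: [3.142, 0.001, 0.052]
force: [0.6, 0.0, 0.5]
width: -0.0
gripper_force: 0.0
```

>>> arm_command:
  series: [0, -3, 0, 0, 0, 0, -6, -3, 0, 0, 0, -6, -6, 0, 0, 0, -6, -10, 0, 0, 0, -6, -10, 0, 0]

```text
clock: 13.47
eef_pos: [445.6, 353.9, 200.9]
tool_rot: [-3.135, -0.001, 0.063]
force: [-1.1, 2.0, -0.4]
width: 0.2
gripper_force: 0.0
```

>>> arm_command:
  series: [0, 0, 0, 0, 0, 0, 0, 0, 0, 0, 0, 0, 0, 0, 0, 0, 0, 0, 0, 0, 0, 0, 0, 0, 0]

```text
clock: 13.88
eef_pos: [448.3, 342.8, 201.0]
tool_rot: [3.141, -0.0, 0.05]
force: [-0.8, 0.3, 0.4]
width: 0.1
gripper_force: 0.0
```

>>> arm_command:
  series: [0, 0, 0, 0, 0, 0, 0, 0, 0, 0, 0, 0, 0, 0, 0, 0, 0, 0, 0, 0, 0, 0, 0, 0, 0]

```text
clock: 14.3
eef_pos: [447.8, 344.0, 200.8]
tool_rot: [-3.142, -0.0, 0.052]
force: [-1.1, -0.1, -0.4]
width: -0.5
gripper_force: 0.0
```

>>> arm_command:
  series: [0, 0, 0, 0, 0, 0, 0, 0, 0, 0, 0, 0, 0, 0, 0, 0, 0, 0, 0, 0, 0, 0, 0, 0, 0]

```text
clock: 14.72
eef_pos: [447.7, 344.0, 200.8]
tool_rot: [-3.142, 0.0, 0.052]
force: [0.5, 0.5, -0.6]
width: -0.2
gripper_force: 0.0
```

```bash
cat > lid.py <<'E'
from h import *
o=np.array([568.6,249.5]); c,s=np.cos(.0523),np.sin(.0523)
im,d=viewer.get_image("side"); P,uv=world("side",d,d>0)
q=(P[:,:2]-o)@np.array([[c,-s],[s,c]]); z=P[:,2]
k=(np.abs(q[:,1])<90)&(z>75)&(z<175)&(q[:,0]>20)&(q[:,0]<140)
f=np.polyfit(z[k],q[k,0],1); print(k.sum(),"lid angle",np.pi/2+np.arctan(f[0]),monitor.read_state()["clock"],monitor.read_state()["eef_pos"],monitor.read_state()["force"])
E
python3 - <<'E'
from lid import *
a=viewer.get_image("scene")[0][100:350,130:400]; b=im[130:380,180:450]
cv2.imwrite("pics/end.png",cv2.resize(np.hstack([a,b])[:,:,::-1],None,fx=1.48,fy=1.48,interpolation=cv2.INTER_CUBIC))
E
```

```text
3730 lid angle 1.7777155581070996 14.7667 [447.75064278 344.01688299 200.81786023] [-0.08965528  0.36142651 -0.13345362]
```

View pics/end.png

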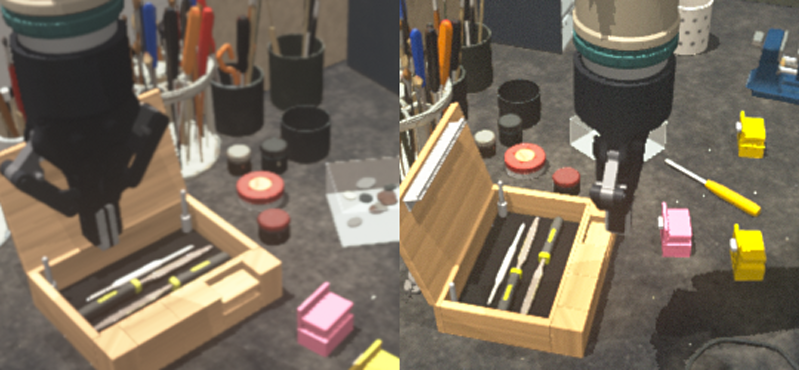

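The lid rests leaning back (right panel, (455,105)-(430,300)), the robot is clear and the tools have not moved. One more angle reading after a second will show whether it has settled.

>>> arm_command:
  series: [0, 0, 0, 0, 0, 0, 0, 0, 0, 0, 0, 0, 0, 0, 0, 0, 0, 0, 0, 0, 0, 0, 0, 0, 0]

```text
clock: 15.23
eef_pos: [447.8, 344.0, 200.8]
tool_rot: [3.142, -0.0, 0.052]
force: [0.1, -0.5, 0.5]
width: 0.1
gripper_force: 0.0
```

>>> arm_command:
  series: [0, 0, 0, 0, 0, 0, 0, 0, 0, 0, 0, 0, 0, 0, 0, 0, 0, 0, 0, 0, 0, 0, 0, 0, 0]

```text
clock: 15.65
eef_pos: [447.7, 344.0, 200.8]
tool_rot: [-3.142, 0.0, 0.052]
force: [0.3, -0.4, -0.3]
width: -0.1
gripper_force: 0.0
```

>>> arm_command:
  series: [0, 0, 0, 0, 0, 0, 0, 0, 0, 0, 0, 0, 0, 0, 0, 0, 0, 0, 0, 0, 0, 0, 0, 0, 0]

```text
clock: 16.07
eef_pos: [447.8, 344.0, 200.8]
tool_rot: [-3.142, 0.0, 0.052]
force: [0.1, -0.8, -0.7]
width: 0.0
gripper_force: 0.0
```

```bash
python3 lid.py
```

```text
3710 lid angle 1.7772486723574046 16.1167 [447.79477352 344.02763813 200.83367895] [0.2487225  0.19962281 0.74521763]
```

Two readings 1.3 s apart agree (1.778 and 1.777), so the lid is at rest on its stop.

```bash
python3 -c "
from cell import workorder
print(workorder.finish_job())"
```

```text
the job is handed in; nothing more can be done
None
```

The job is handed in: I felt along the rail from its right end to the notch and pressed the thumb pad, the lid sprang ajar, and I pushed it back until it rested open by itself; it measures about 1.78 rad and steady (nominal stop 1.85), the robot is clear, and the tools look unmoved; a first push caught the lid edge on the gripper's knuckles at about 30 N, so I turned the tool and redid it.

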